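# Raise the drill stand out of its drawer

### The job

Pull the top drawer of the bit cabinet all the way open by its handle. Then take the red-handled cam lever inside it and swing it up to its highest lift point, where the lever stands straight up and the orange drill stand is fully raised, and keep holding it there with the fingers: the lever springs back when let go, so finish while still holding it, with the drawer still open. Leave the other things on the bench where they are.

Things in the scene. Friction and masses are not known exactly. Their poses are not given: they have to be found in the camera images.
- cab_drawer0 (a joint): top drawer of the wooden bit cabinet: 0 shut, grows as it is pulled straight out of the cabinet front, 0.180 m at its open stop; it starts 0 to 30 mm open. The slide is stiff: about 12 N to move, and it stays where it is left. Drawer front 394 mm wide, 15 mm thick; its top edge is 25 mm above the handle bar's centre line and 13 mm below the cabinet's top
- cab_drawer0_handle (a point): middle of the top drawer's dark bar handle: level round bar, 11 mm thick, 120 mm long, its axis 35 mm in front of the drawer front (29 mm free behind the bar), 38 mm below the cabinet's top, 182 mm above the bench. Axes move with the drawer: x points into the cabinet (the drawer slides out along -x), y along the bar to the left seen from the robot, z up
- cam_lever (a joint): cam lever inside the top drawer, reachable only when the drawer is open: 0 at rest, lying level and pointing to the drawer front; grows as its handle swings up and back; 1.57 (straight up) is its highest lift point, where the orange stand is 35 mm up; beyond that the stand sinks again, stop at 2.4. A spring returns it to 0 when let go: about 3 N at the handle at rest, 4 N higher up
- lever_grip (a point): middle of the lever's red crank handle: round bar 14 mm thick, 75 mm long, spinning freely on its pin, parallel to the drawer front; lever arm at its left end (seen from the robot), the stand beyond that. It swings on a 50 mm radius. At rest, pivot axis at the same height and 50 mm further into the drawer; 40 mm above the drawer's floor, 160 mm above the bench, 50 mm behind the front's inner wall
- cab: wooden bit cabinet standing on the bench, 260 deep (x) x 400 wide (y) x 220 mm high; origin at bench level below the middle of its front face, which looks along its -x, z up; two drawers, only the upper is used; a jar (62 mm high) and a screw tray are fixed on its top, 140 mm and more behind the front
- bowl: green bowl, 120 mm across, 55 mm high, on the bench; leave alone
- tape: yellow tape roll lying flat, 100 mm across, 25 mm high, on the bench; leave alone
- hammer: hammer lying on the bench; leave alone
- driver: screwdriver with an orange handle lying on the bench; leave alone
- spray_can: blue can, 64 mm across, 170 mm high, on the bench; leave alone

How it is judged:
By the outcome, as a careful person would: the job done as asked, in the order asked, and still so for the second after the job is handed in, while the arm keeps its last pose, push and grip.
It also fails if it takes over 54 s, if anything falls off the work surface, if the arm or the gripper's body presses on something with over 40 N, if the wrist force passes 120 N, or if a joint passes its speed limit or range.

### The arm

A 7-joint arm with a two-finger parallel gripper is mounted at the origin on the work surface. World frame = base frame: x ahead of the robot, y to its left, z up, the work surface at z = 0. Lengths are in mm, angles in rad, forces in N, time in s.
With the tool pointing down it reaches from about 400 to 875 mm from the base axis. Payload 4.4 kg.
Tool frame: the origin (TCP) lies at the very end of the fingers, on their centre line; the grasp point (between the pads) lies 19 mm behind it (ctrl.grip_depth is the distance from the TCP to the grasp point, in mm); z points along the fingers, x is the direction in which the jaws open and shut, and the axes are right-handed (so a half turn about z gives the same grasp; the last joint's range is limited). The gripper opens to 85 mm and grips with 20 to 120 N. Pads are 22 mm wide; open, the fingers measure 114 mm over their backs; the gripper's body (76 mm by 85 mm) begins 54 mm behind the grasp point. The pads swing forward as they close: fully open they stand 13 mm farther back than shut.
Start: joints at [-1.17, 0.628, 0.038, 1.517, -0.027, 0.996, -0.02], TCP at [292.5, 580.484, 231.313] pointing down, gripper open.
Joint ranges: [-3.06, 3.06], [-0.37, 2.12], [-1.25, 1.32], [0.18, 2.47], [-1.1, 4.24], [0.23, 1.98], [-2.94, 2.94]. Speed limits (rad/s): [2.57, 2.57, 3.14, 3.14, 3.14, 3.14, 3.14].

### API

Orientations are given as [roll, pitch, yaw] about the fixed x, y, z axes, in that order (R = Rz(yaw) Ry(pitch) Rx(roll)).
In Python, from cell import ctrl gives the robot as it stands.
- The arm moves only by the shell command python3 -m creep 'ROWS'. ROWS is JSON, a list of rows, each an object with "hand": the opening, from 0 (shut) to 1 (fully open); "travel": the shift along the tool's x, y, z in cm, a list of three; "angular": the turn, a rotation vector about the tool's x, y, z in degrees, a list of three. In form: [{"hand": hand, "travel": [tx, ty, tz], "angular": [rx, ry, rz]}, ...]. A call has 1 to 20 rows; each row is the pose to reach, as a shift and turn from the pose measured when the call began, along the tool's axes at that moment; what a row does not reach only later rows make up. A row lasts 1/10 s, in which the tool goes at most 50 mm and 8.59 degrees, less where a joint would pass 70% of its speed; a pose out of reach is approached as far as the arm can. A call with a gripper value outside its range is refused whole. The fingers move at their own pace and stop on an object; the grip force is fixed at half the most. Time passes only in rows, so rows that repeat a pose let the fingers close. It gives the time, the measured TCP pose, the force and the opening at its end, in the units of the state.
- ctrl.read_state(): the state, without advancing time (a new reading comes with each control period).
- ctrl.get_image(name): name is "side" or "top" or "wrist"; returns a dict with "frame" (420x560x3 uint8, red, green, blue), "fx", "fy", "cx", "cy" (pixels), "D" ([k1, k2, p1, p2, k3] as OpenCV has them; the pictures are not rectified), "origin" and "orientation" of the camera in the world. Camera axes: x right, y down, z forward; pixel columns grow to the right and rows downward; lengths in mm; the calibration is good to about 2 mm. A picture is of the moment at which its call begins. There is no depth.
- ctrl.finish_job(): hands the job in, once; it reports no verdict.
Trained networks look in the newest picture that a camera, given by its name, has taken for a name from the list of things; names that differ only in an ending like _2 or _b are one class to them, and where a whole thing is asked for, a point or a joint stands for the part that bears it (a point fixed in the world has none). Each returns a list of dicts, best first, with "confidence" (0 to 1); they miss things now and then, are a little off and sometimes report something else, mostly with a low value. They report only what shows in the picture. A call takes as long as a camera call.
- ctrl.regions_of(camera, thing): "region" (420x560 bool, what is visible of it).
- ctrl.spot_point(camera, thing): "at" ([x, y, z] in mm, in world coordinates, good to about 4 mm: a listed point, or the origin of a listed thing).
The state is a dict: "clock": time; "qpos": joint angles; "qd": joint speeds; "tau": joint torques, N m; "eef_pos": TCP position; "tool_rot": TCP orientation; "force": force on the tool from outside, world axes, zero at the start; "torque": the same for the moment, N m; "width": finger opening in mm.
Only numpy, scipy, OpenCV 4.12 (cv2) and the standard library are available. Lean on these libraries where they do the work, as an engineer would, in place of code of your own. Each camera call takes 0.05 s, during which the arm holds its last target. There are 200 camera calls.

## Working session

There is one attempt and no reset: what is moved stays moved. The work goes in short steps, Python scripts to look and compute and a shell command to move; the robot and the scene stay as the last step left them, time stands still between calls to the robot, and variables do not carry over. Pictures are saved under pics/ and viewed, about 8 in all and at most 12, crops included, and the job is handed in when it is done.

```bash
ls; mkdir -p pics; python3 - <<'E'
from cell import ctrl
import cv2,numpy as np
s=ctrl.read_state()
for k in s: print(k,np.round(s[k],3))
ims=[]
for c in("side","top"):
    i=ctrl.get_image(c); ims.append(i["frame"]); print(c,np.round(i["origin"]),np.round(i["orientation"],3))
    for t in("cab_drawer0_handle","cab","lever_grip","bowl","tape","hammer","driver","spray_can"):
        print(c,t,[(np.round(d["at"]),round(d["confidence"],2)) for d in ctrl.spot_point(c,t)[:2]])
cv2.imwrite("pics/a.png",cv2.resize(np.hstack(ims)[:,:,::-1],None,fx=.71,fy=.71))
E
```

```text
pics
clock 0.0
qpos [-1.17   0.629  0.038  1.518 -0.027  0.996 -0.02 ]
qd [ 0.     0.001  0.    -0.001  0.     0.001  0.   ]
tau [ 1.0000e-03 -5.6339e+01  1.2270e+00 -1.9344e+01  1.1000e-02  1.1000e-02
  0.0000e+00]
eef_pos [292.213 579.923 230.395]
tool_rot [3.142e+00 2.000e-03 1.104e+00]
force [-0.108  0.428 -0.059]
torque [-0.028 -0.01   0.015]
width 85.385
side [ 346. -940.  985.] [-2.274 -0.005 -0.263]
side cab_drawer0_handle [(array([634., -22., 180.]), 0.6)]
side cab [(array([675., -32.,   1.]), 0.76)]
side lever_grip []
side bowl [(array([ 421., -369.,    2.]), 0.62)]
side tape [(array([672., -32.,   3.]), 0.66), (array([ 424., -155.,    2.]), 0.56)]
side hammer [(array([522., 442.,  -4.]), 0.69)]
side driver [(array([391., 117.,  -4.]), 0.72), (array([ 417., -371.,    2.]), 0.67)]
side spray_can [(array([ 624., -412.,   -4.]), 0.84)]
top [ 480.    2. 1187.] [-3.026 -0.013 -1.59 ]
top cab_drawer0_handle [(array([629., -18., 184.]), 0.59)]
top cab [(array([666., -27.,  -1.]), 0.59)]
top lever_grip []
top bowl [(array([ 422., -370.,   -0.]), 0.73)]
top tape [(array([ 421., -152.,   -2.]), 0.79)]
top hammer [(array([521., 444.,   0.]), 0.58)]
top driver [(array([387., 119.,  -1.]), 0.56)]
top spray_can [(array([ 622., -412.,   -3.]), 0.6), (array([ 424., -373.,   -1.]), 0.22)]
```

View pics/a.png

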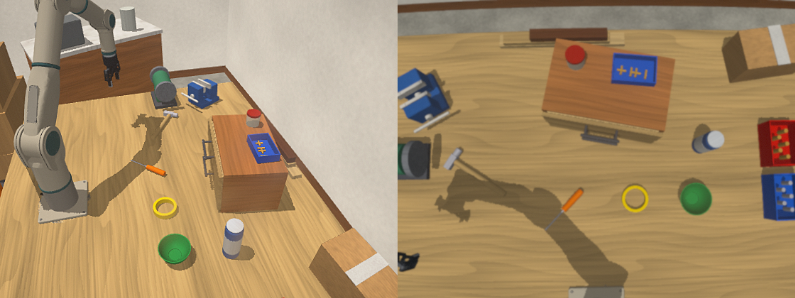

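Two views side by side: the cabinet is yawed a few degrees, its handle is at about (600,135) in the right-hand (top) half, and there is free bench in front apart from the tape and driver. Next I'll measure the yaw and the handle position.

```bash
cat > h.py <<'E'
from cell import ctrl
import cv2,numpy as np
from scipy.spatial.transform import Rotation as R
def back(i,uv,z):
    uv=np.asarray(uv,float).reshape(-1,1,2)
    K=np.array([[i["fx"],0,i["cx"]],[0,i["fy"],i["cy"]],[0,0,1.]])
    n=cv2.undistortPoints(uv,K,np.array(i["D"]))[:,0]
    d=R.from_euler("xyz",i["orientation"]).apply(np.c_[n,np.ones(len(n))])
    o=np.array(i["origin"]); return o+d*((z-o[2])/d[:,2])[:,None]
def go(p,yaw):
    """shift cm in tool axes / turn deg to world TCP p pointing down with yaw"""
    s=ctrl.read_state(); r=R.from_euler("xyz",s["tool_rot"])
    t=r.inv()*R.from_euler("xyz",[np.pi,0,yaw])
    return np.round(r.inv().apply(np.array(p)-s["eef_pos"])/10,2),np.round(np.degrees(t.as_rotvec()),1)
E
python3 - <<'E'
from h import *
for c in("top","side"):
    i=ctrl.get_image(c)
    for t,z in(("cab_drawer0_handle",182),("cab",220)):
        for d in ctrl.regions_of(c,t)[:1]:
            m=d["region"]; v,u=np.nonzero(m)
            P=back(i,np.c_[u,v],z)[:,:2]
            print(c,t,d["confidence"],len(u),(u.min(),u.max(),v.min(),v.max()))
            r=cv2.minAreaRect(P.astype(np.float32)); print(np.round(r[0]),np.round(r[1]),round(r[2],1), np.round(cv2.boxPoints(r)).tolist())
            if c=="top": 
                f=i["frame"].copy(); f[m]=f[m]//2+np.array([0,120,0],np.uint8); cv2.imwrite(f"pics/b{int(z)}.png",cv2.resize(f[40:220,190:410,::-1],None,fx=3,fy=3))
E
```

```text
top cab_drawer0_handle 0.91 2788 (np.int64(205), np.int64(372), np.int64(158), np.int64(201))
[657. -26.] [399.  66.] 78.7 [[585.0, -216.0], [650.0, -229.0], [728.0, 163.0], [663.0, 176.0]]
top cab 0.85 21997 (np.int64(203), np.int64(391), np.int64(53), np.int64(204))
[767. -47.] [405. 324.] 78.6 [[568.0, -213.0], [886.0, -277.0], [966.0, 120.0], [648.0, 184.0]]
side cab_drawer0_handle 0.78 1234 (np.int64(285), np.int64(314), np.int64(166), np.int64(273))
[658. -38.] [488.  65.] 79.0 [[579.0, -272.0], [643.0, -284.0], [736.0, 195.0], [673.0, 208.0]]
side cab 0.75 13297 (np.int64(285), np.int64(405), np.int64(153), np.int64(299))
[ 760. -110.] [618. 315.] 78.0 [[542.0, -379.0], [850.0, -445.0], [978.0, 160.0], [670.0, 225.0]]
```

View pics/b182.png

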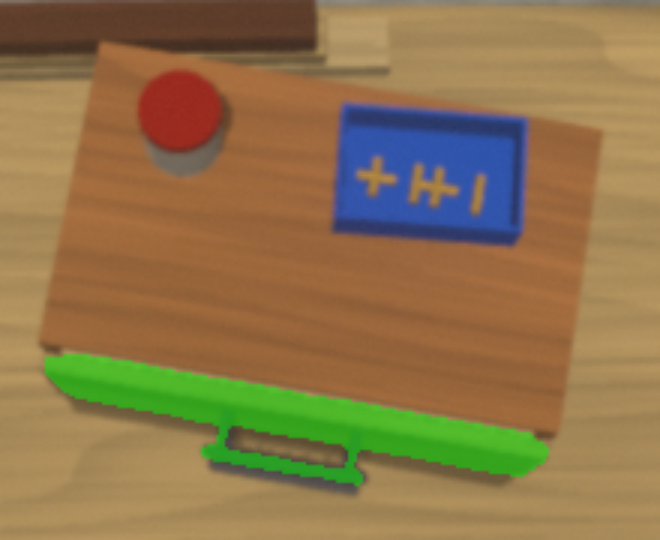

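The green mask covers the drawer front and handle, with the bar running from crop pixel (205,450) to (363,480). I'll back-project the bar and the cabinet's top corners.

```bash
python3 - <<'E'
from h import *
i=ctrl.get_image("top")
f=lambda pts:np.array(pts)/3+[190,40]-0.33
b=back(i,f([(203,451),(365,480)]),182); c=back(i,f([(40,345),(556,437),(603,130),(101,42)]),220)
ang=lambda a,b:np.degrees(np.arctan2(a[0]-b[0],a[1]-b[1]))
print(b.round(),np.linalg.norm(b[0]-b[1]),b.mean(0).round(),ang(b[0],b[1]))
print(c.round(),ang(c[0],c[1]),ang(c[3],c[2]),np.linalg.norm(np.diff(c,axis=0),axis=1))
psi=-np.radians((ang(c[0],c[1])+ang(c[3],c[2]))/2);X=np.array([np.cos(psi),np.sin(psi)])
m=c[:2].mean(0)[:2]; h=b.mean(0)[:2]
print(psi,"front mid",m,"handle dist",(m-h)@X,"lat",(h-m)@[-X[1],X[0]])
print(go([*(h),270],psi))
E
```

```text
[[642.  43. 182.]
 [618. -83. 182.]] 127.77814184297111 [630. -20. 182.] 11.246830705367783
[[ 720.  163.  220.]
 [ 643. -225.  220.]
 [ 885. -274.  220.]
 [ 963.  118.  220.]] 11.231864546376292 11.164236436791356 [395.5579104  247.63879238 398.86156249]
-0.1954428508827073 front mid [681.12372545 -30.59341958] handle dist 52.204153786352904 lat 0.5024763856530341
(array([-38.43,  57.16,  -3.87]), array([-0. , -0. , 74.5]))
```

```bash
python3 -m creep '[{"hand":0.37,"travel":[-3,4,-4],"angular":[0,0,8]},{"hand":0.37,"travel":[-38.4,57.2,-3.9],"angular":[0,0,74.5]},{"hand":0.37,"travel":[-38.4,57.2,-3.9],"angular":[0,0,74.5]},{"hand":0.37,"travel":[-38.4,57.2,-3.9],"angular":[0,0,74.5]},{"hand":0.37,"travel":[-38.4,57.2,-3.9],"angular":[0,0,74.5]},{"hand":0.37,"travel":[-38.4,57.2,-3.9],"angular":[0,0,74.5]},{"hand":0.37,"travel":[-38.4,57.2,-3.9],"angular":[0,0,74.5]},{"hand":0.37,"travel":[-38.4,57.2,-3.9],"angular":[0,0,74.5]},{"hand":0.37,"travel":[-38.4,57.2,-3.9],"angular":[0,0,74.5]},{"hand":0.37,"travel":[-38.4,57.2,-3.9],"angular":[0,0,74.5]},{"hand":0.37,"travel":[-38.4,57.2,-3.9],"angular":[0,0,74.5]},{"hand":0.37,"travel":[-38.4,57.2,-3.9],"angular":[0,0,74.5]},{"hand":0.37,"travel":[-38.4,57.2,-3.9],"angular":[0,0,74.5]},{"hand":0.37,"travel":[-38.4,57.2,-3.9],"angular":[0,0,74.5]},{"hand":0.37,"travel":[-38.4,57.2,-3.9],"angular":[0,0,74.5]},{"hand":0.37,"travel":[-38.4,57.2,-3.9],"angular":[0,0,74.5]},{"hand":0.37,"travel":[-38.4,57.2,-3.9],"angular":[0,0,74.5]},{"hand":0.37,"travel":[-38.4,57.2,-3.9],"angular":[0,0,74.5]},{"hand":0.37,"travel":[-38.4,57.2,-3.9],"angular":[0,0,74.5]},{"hand":0.37,"travel":[-38.4,57.2,-3.9],"angular":[0,0,74.5]}]'
python3 - <<'E'
from h import *
print(go([630.5,-20.3,163],-.1955))
i=ctrl.get_image("wrist");cv2.imwrite("pics/w1.png",i["frame"][:,:,::-1])
for t in("cab_drawer0_handle",): print([(np.round(d["at"]),round(d["confidence"],2)) for d in ctrl.spot_point("wrist",t)[:2]])
E
```

```text
clock: 3.25
eef_pos: [630.3, -18.7, 270.4]
tool_rot: [-3.141, 0.0, -0.195]
force: [-0.7, 0.1, 0.1]
width: 31.7
(array([ 0.05,  0.16, 10.74]), array([-0. ,  0. ,  0.1]))
[(array([637., -23., 184.]), 0.97)]
```

View pics/w1.png

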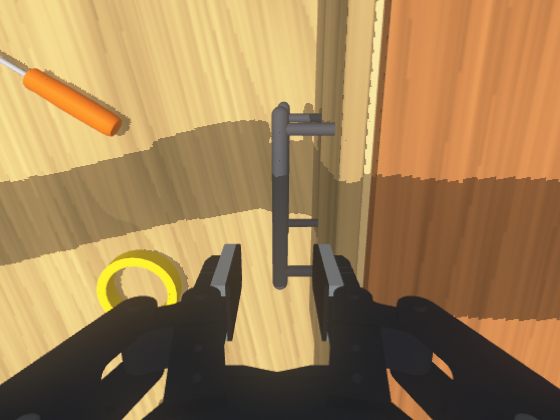

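The wrist view shows the bar vertical at column 280, rows 105 to 287, between the fingers (inner edges about 240 and 316), so yaw and x match. I'll back-project its centre as a check.

```bash
python3 - <<'E'
from h import *
i=ctrl.get_image("wrist")
b=back(i,[(280,107),(280,284)],182);print(b.round(1),b.mean(0))
p=b.mean(0);print(go([p[0],p[1],163],-.1955), i["origin"])
E
```

```text
[[644.3  42.6 182. ]
 [620.  -81.4 182. ]] [632.15051338 -19.4000342  182.        ]
(array([ 0.17, -0.04, 10.74]), array([-0., -0., -0.])) [644.52032372  53.02623087 412.44102242]
```

```bash
python3 -m creep '[{"hand":0.37,"travel":[0.1,0,3],"angular":[0,0,0]},{"hand":0.37,"travel":[0.1,0,5.5],"angular":[0,0,0]},{"hand":0.37,"travel":[0.1,0,8],"angular":[0,0,0]},{"hand":0.37,"travel":[0.1,0,10],"angular":[0,0,0]},{"hand":0.37,"travel":[0.1,0,10.7],"angular":[0,0,0]},{"hand":0.37,"travel":[0.1,0,10.7],"angular":[0,0,0]},{"hand":0,"travel":[0.1,0,10.7],"angular":[0,0,0]},{"hand":0,"travel":[0.1,0,10.7],"angular":[0,0,0]},{"hand":0,"travel":[0.1,0,10.7],"angular":[0,0,0]},{"hand":0,"travel":[0.1,0,10.7],"angular":[0,0,0]},{"hand":0,"travel":[0.1,0,10.7],"angular":[0,0,0]},{"hand":0,"travel":[0.1,0,10.7],"angular":[0,0,0]}]'
```

```text
clock: 4.6
eef_pos: [632.9, -19.8, 164.4]
tool_rot: [-3.141, -0.003, -0.196]
force: [2.0, -0.4, 6.0]
width: 9.1
```

```bash
python3 -m creep '[{"hand":0,"travel":[-0.5,0,0],"angular":[0,0,0]},{"hand":0,"travel":[-1.5,0,0],"angular":[0,0,0]},{"hand":0,"travel":[-2.5,0,0],"angular":[0,0,0]},{"hand":0,"travel":[-3.5,0,0],"angular":[0,0,0]},{"hand":0,"travel":[-4.5,0,0],"angular":[0,0,0]},{"hand":0,"travel":[-5.5,0,0],"angular":[0,0,0]},{"hand":0,"travel":[-6.5,0,0],"angular":[0,0,0]},{"hand":0,"travel":[-7.5,0,0],"angular":[0,0,0]},{"hand":0,"travel":[-8.5,0,0],"angular":[0,0,0]},{"hand":0,"travel":[-9.5,0,0],"angular":[0,0,0]},{"hand":0,"travel":[-10.5,0,0],"angular":[0,0,0]},{"hand":0,"travel":[-11.5,0,0],"angular":[0,0,0]},{"hand":0,"travel":[-12.5,0,0],"angular":[0,0,0]},{"hand":0,"travel":[-13.5,0,0],"angular":[0,0,0]},{"hand":0,"travel":[-14.2,0,0],"angular":[0,0,0]},{"hand":0,"travel":[-14.5,0,0],"angular":[0,0,0]},{"hand":0,"travel":[-14.5,0,0],"angular":[0,0,0]}]'
```

```text
clock: 6.3
eef_pos: [494.7, 7.2, 164.4]
tool_rot: [3.141, -0.012, -0.196]
force: [9.8, -3.3, -4.7]
width: 8.9
```

```bash
python3 -m creep '[{"hand":0,"travel":[-0.8,0,0],"angular":[0,0,0]},{"hand":0,"travel":[-1.4,0,0],"angular":[0,0,0]},{"hand":0,"travel":[-2,0,0],"angular":[0,0,0]},{"hand":0,"travel":[-2.4,0,0],"angular":[0,0,0]},{"hand":0,"travel":[-2.4,0,0],"angular":[0,0,0]}]'
python3 -m creep '[{"hand":0,"travel":[-0.5,0,0],"angular":[0,0,0]},{"hand":0,"travel":[-1,0,0],"angular":[0,0,0]},{"hand":0,"travel":[-1,0,0],"angular":[0,0,0]}]'
```

```text
clock: 6.8
eef_pos: [475.1, 11.0, 164.4]
tool_rot: [3.141, -0.02, -0.196]
force: [9.5, -2.3, -7.2]
width: 8.6
clock: 7.1
eef_pos: [469.1, 12.1, 164.4]
tool_rot: [3.14, -0.029, -0.196]
force: [10.0, -2.8, -8.4]
width: 8.9
```

```bash
for k in 1 ; do python3 -m creep '[{"hand":0,"travel":[-0.8,0,0],"angular":[0,0,0]},{"hand":0,"travel":[-1.4,0,0],"angular":[0,0,0]},{"hand":0,"travel":[-1.4,0,0],"angular":[0,0,0]}]'; done
python3 -m creep '[{"hand":0,"travel":[-0.6,0,0],"angular":[0,0,0]},{"hand":0,"travel":[-1.2,0,0],"angular":[0,0,0]},{"hand":0,"travel":[-1.2,0,0],"angular":[0,0,0]}]'
```

```text
clock: 7.4
eef_pos: [460.1, 13.9, 164.4]
tool_rot: [3.14, -0.038, -0.197]
force: [10.3, -2.4, -8.7]
width: 8.7
clock: 7.7
eef_pos: [460.3, 13.9, 164.6]
tool_rot: [3.138, -0.063, -0.197]
force: [28.7, -7.1, -32.8]
width: 9.0
```

```bash
python3 -m creep '[{"hand":0.3,"travel":[0,0,0],"angular":[0,0,0]},{"hand":0.3,"travel":[0,0,0],"angular":[0,0,0]},{"hand":0.3,"travel":[0,0,0],"angular":[0,-3.6,0]},{"hand":0.3,"travel":[0,0,-3],"angular":[0,-3.6,0]},{"hand":0.35,"travel":[0,0,-7],"angular":[0,-3.6,0]},{"hand":0.4,"travel":[4,0,-11],"angular":[0,-3.6,0]},{"hand":0.4,"travel":[8,0,-13],"angular":[0,-3.6,0]},{"hand":0.4,"travel":[8,0,-13],"angular":[0,-3.6,0]},{"hand":0.4,"travel":[8,0,-13],"angular":[0,-3.6,0]}]'
python3 - <<'E'
from h import *
for c in("wrist","top","side"):
    i=ctrl.get_image(c);cv2.imwrite(f"pics/{c}2.png",i["frame"][:,:,::-1])
    for t in("lever_grip","cab_drawer0_handle"): print(c,t,[(np.round(d["at"]),round(d["confidence"],2)) for d in ctrl.spot_point(c,t)[:2]])
E
```

```text
clock: 8.6
eef_pos: [529.8, 0.2, 299.1]
tool_rot: [3.138, 0.002, -0.198]
force: [1.1, -0.5, -1.8]
width: 34.0
wrist lever_grip [(array([ 542., -105.,  161.]), 0.83)]
wrist cab_drawer0_handle []
top lever_grip [(array([ 543., -100.,  161.]), 0.65)]
top cab_drawer0_handle []
side lever_grip [(array([ 545., -104.,  158.]), 0.62), (array([674., -33.,   1.]), 0.6)]
side cab_drawer0_handle [(array([462.,  12., 182.]), 0.57)]
```

View pics/wrist2.png

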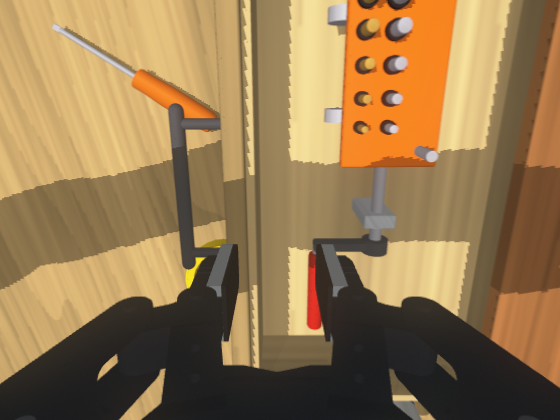

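The drawer is open. The red crank is at cols 305 to 322, rows 252 to 330, with its arm at (345,245) and the orange stand well to the left of it. The networks' three readings agree with the geometry (102 mm behind the handle).

```bash
python3 - <<'E'
from h import *
print(go([541.5,-102.5,250],-.1955))
E
```

```text
(array([3.13, 9.85, 4.94]), array([ 0.2,  0.1, -0.1]))
```

```bash
python3 -m creep '[{"hand":0.45,"travel":[3.1,9.9,2],"angular":[0,0,0]},{"hand":0.45,"travel":[3.1,9.9,4.9],"angular":[0,0,0]},{"hand":0.45,"travel":[3.1,9.9,4.9],"angular":[0,0,0]},{"hand":0.45,"travel":[3.1,9.9,4.9],"angular":[0,0,0]},{"hand":0.45,"travel":[3.1,9.9,4.9],"angular":[0,0,0]}]'
python3 - <<'E'
from h import *
c="wrist"
i=ctrl.get_image(c);cv2.imwrite(f"pics/{c}3.png",i["frame"][:,:,::-1])
for t in("lever_grip",): print(c,t,[(np.round(d["at"],1),round(d["confidence"],2)) for d in ctrl.spot_point(c,t)[:2]])
h=cv2.cvtColor(i["frame"],cv2.COLOR_RGB2HSV);m=((h[...,0]<4)|(h[...,0]>174))&(h[...,1]>180)&(h[...,2]>60)
n,l,st,ce=cv2.connectedComponentsWithStats(m.astype(np.uint8))
for k in range(1,n):
    if st[k,4]>80:
        x,y,w,hh,_=st[k]; print(st[k],back(i,[(x+w/2,y),(x+w/2,y+hh)],160).round(1).tolist(), back(i,[(ce[k])],163).round(1))
print(go([541.5,-102.5,141],-.1955))
E
```

```text
clock: 9.55
eef_pos: [541.2, -102.2, 250.5]
tool_rot: [3.139, 0.001, -0.197]
force: [-0.0, 0.9, -0.1]
width: 38.6
wrist lever_grip [(array([ 542.1, -106.3,  158.6]), 0.69)]
[ 273  151   19   77 1154] [[551.2, -68.6, 160.0], [540.6, -122.3, 160.0]] [[546.8 -89.3 163. ]]
[274 239  16  17 199] [[538.7, -130.5, 160.0], [536.1, -143.6, 160.0]] [[ 536.7 -136.2  163. ]]
(array([-0.  ,  0.11, 11.01]), array([ 0.1, -0. ,  0. ]))
```

View pics/wrist3.png

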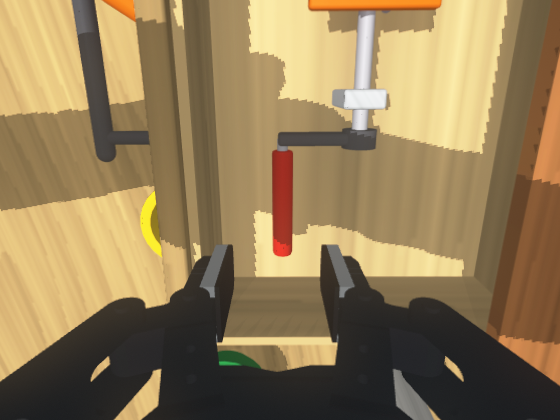

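The red bar spans (282,151) to (282,256), 76 mm long when back-projected at z=160, with its middle at (543.6,-106). That matches the stated 75 mm and the network's position. Going down to grip it.

```bash
python3 -m creep '[{"hand":0.45,"travel":[0.25,0.35,3],"angular":[0,0,0]},{"hand":0.45,"travel":[0.25,0.35,6],"angular":[0,0,0]},{"hand":0.45,"travel":[0.25,0.35,8.5],"angular":[0,0,0]},{"hand":0.45,"travel":[0.25,0.35,10.3],"angular":[0,0,0]},{"hand":0.45,"travel":[0.25,0.35,10.8],"angular":[0,0,0]},{"hand":0.45,"travel":[0.25,0.35,10.8],"angular":[0,0,0]},{"hand":0,"travel":[0.25,0.35,10.8],"angular":[0,0,0]},{"hand":0,"travel":[0.25,0.35,10.8],"angular":[0,0,0]},{"hand":0,"travel":[0.25,0.35,10.8],"angular":[0,0,0]},{"hand":0,"travel":[0.25,0.35,10.8],"angular":[0,0,0]},{"hand":0,"travel":[0.25,0.35,10.8],"angular":[0,0,0]},{"hand":0,"travel":[0.25,0.35,10.8],"angular":[0,0,0]}]'
```

```text
clock: 10.85
eef_pos: [544.5, -104.1, 143.6]
tool_rot: [3.141, -0.002, -0.194]
force: [3.0, 4.3, 4.6]
width: 12.0
```

```bash
python3 -m creep '[{"hand":0,"travel":[0.02,0,-0.44],"angular":[0,0,0]},{"hand":0,"travel":[0.08,0,-0.87],"angular":[0,0,0]},{"hand":0,"travel":[0.17,0,-1.3],"angular":[0,0,0]},{"hand":0,"travel":[0.3,0,-1.71],"angular":[0,0,0]},{"hand":0,"travel":[0.47,0,-2.11],"angular":[0,0,0]},{"hand":0,"travel":[0.67,0,-2.5],"angular":[0,0,0]},{"hand":0,"travel":[0.9,0,-2.87],"angular":[0,0,0]},{"hand":0,"travel":[1.17,0,-3.21],"angular":[0,0,0]},{"hand":0,"travel":[1.46,0,-3.54],"angular":[0,0,0]},{"hand":0,"travel":[1.46,0,-3.54],"angular":[0,0,0]}]'
```

```text
clock: 11.85
eef_pos: [558.5, -106.7, 179.2]
tool_rot: [3.141, -0.001, -0.194]
force: [0.7, 2.8, -6.5]
width: 11.9
```

```bash
python3 -m creep '[{"hand":0,"travel":[0.36,0,-0.27],"angular":[0,0,0]},{"hand":0,"travel":[0.7,0,-0.54],"angular":[0,0,0]},{"hand":0,"travel":[1.07,0,-0.77],"angular":[0,0,0]},{"hand":0,"travel":[1.46,0,-0.97],"angular":[0,0,0]},{"hand":0,"travel":[1.86,0,-1.14],"angular":[0,0,0]},{"hand":0,"travel":[2.28,0,-1.27],"angular":[0,0,0]},{"hand":0,"travel":[2.7,0,-1.36],"angular":[0,0,0]},{"hand":0,"travel":[3.13,0,-1.42],"angular":[0,0,0]},{"hand":0,"travel":[3.57,0,-1.44],"angular":[0,0,0]},{"hand":0,"travel":[3.57,0,-1.44],"angular":[0,0,0]},{"hand":0,"travel":[3.57,0,-1.44],"angular":[0,0,0]}]'
python3 - <<'E'
from h import *
s=ctrl.read_state()
d=np.array(s["eef_pos"])-[544.5,-104.1,143.6]; print(d, d[:2]@[.981,-.194])
for c in("side","top","wrist"):
    i=ctrl.get_image(c);cv2.imwrite(f"pics/{c}4.png",i["frame"][:,:,::-1])
    for t in("lever_grip","cab_drawer0_handle","cab"): print(c,t,[(np.round(d["at"],1),round(d["confidence"],2)) for d in ctrl.spot_point(c,t)[:2]])
a=cv2.imread("pics/side4.png")[100:310,230:430];b=cv2.imread("pics/wrist4.png")
cv2.imwrite("pics/c4.png",np.hstack([cv2.resize(a,(400,420)),cv2.resize(b,(400,300))[:0] if 0 else cv2.copyMakeBorder(cv2.resize(b,(400,300)),0,120,0,0,0)]))
E
```

```text
clock: 12.95
eef_pos: [594.0, -113.6, 194.1]
tool_rot: [-3.142, -0.001, -0.194]
force: [-2.7, 3.5, 1.0]
width: 11.8
[49.45684795 -9.5092556  50.50252451] 50.361963425335276
side lever_grip [(array([ 594.8, -111.4,  210. ]), 0.44)]
side cab_drawer0_handle [(array([460. ,  13.6, 182. ]), 0.86)]
side cab [(array([674.3, -30.2,   2.6]), 0.69)]
top lever_grip []
top cab_drawer0_handle [(array([454.4,  17.2, 180.3]), 0.63)]
top cab [(array([665.9, -26.8,   1.2]), 0.94)]
wrist lever_grip [(array([ 590.4, -117.6,  210.9]), 0.93)]
wrist cab_drawer0_handle []
wrist cab [(array([671.4, -28.5,  -2. ]), 0.61)]
```

View pics/c4.png

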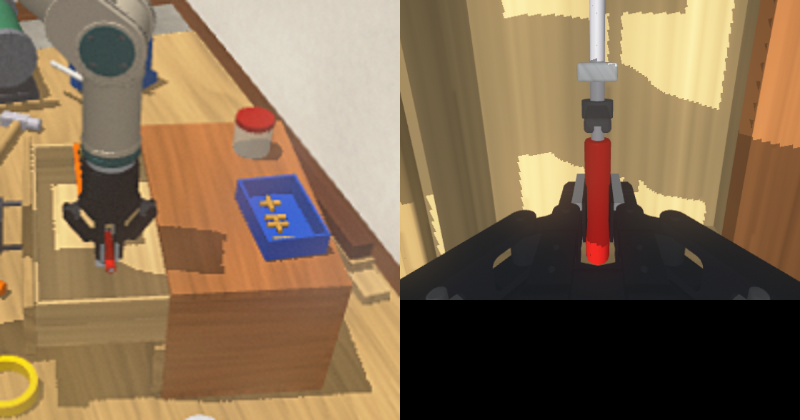

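The lever is upright. In the wrist crop the red bar, arm and pivot shaft all line up at column 597, i.e. the pivot is directly under the grip. The side crop shows the drawer out and the bar held.

```bash
python3 -m creep '[{"hand":0,"travel":[0,0,0],"angular":[0,0,0]},{"hand":0,"travel":[0,0,0],"angular":[0,0,0]},{"hand":0,"travel":[0,0,0],"angular":[0,0,0]}]'; python3 -c "
from cell import ctrl
print(ctrl.finish_job())"
```

```text
clock: 13.85
eef_pos: [593.8, -113.6, 194.0]
tool_rot: [-3.142, -0.001, -0.194]
force: [-2.5, 3.6, 3.1]
width: 12.0
the job is handed in; nothing more can be done
None
```

I pulled the top drawer open to its stop, swung the red cam lever straight up, and handed the job in at 13.85 s with the fingers still holding it.

- **Drawer:** The handle moved about 176 mm until the pull force jumped at the stop, so the drawer started about 4 mm open. After the lever swing, the side camera put the handle at (460, 13.6), within 3 mm of where it stood after the pull. The top camera read it about 6 mm farther out, which is within its noise.
- **Lever:** The grip moved 50.4 mm back and 50.5 mm up, which is 90° on the 50 mm radius. The last wrist picture shows the bar, arm and pivot shaft in one line. The networks put the grip at a height of 210 to 211 mm, against 210 mm expected. I did not measure the stand's height directly.
- **Grip:** The finger opening read 12 mm on the 14 mm bar, and about 9 mm on the 11 mm handle bar earlier, so the width seems to read about 2 mm low. The final external force was only a few newtons.
- **Other objects:** I kept the arm clear of everything else on the bench. I did not re-measure those objects' positions at the end.

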